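Pop open the test chamber of a watch timing tester

TASK

Open the timing tester's chamber for the next watch: press down gently on the blue pad at the front of its lid until the push-push catch lets go, then take the finger away and let the lid spring up by itself, keeping clear while you see that it stays up. Then, with a fingertip, gently push the raised lid on over until it leans back against its stop, and leave it standing open. Push only: nothing is gripped or lifted, the lid is not pushed down again once it has sprung up, and the tester and the watch case, loupe and oil cups beside it stay where they are.

Things in the scene. Friction and masses are not known exactly. Their poses are not given: they have to be found in the camera images.
- tester: watch timing tester: off-white bench instrument, 185 mm deep (x), 150 wide (y), 70 high without lid, 2.4 kg, loose on rubber feet. Origin on the bench under it; x to its back, y to its left. Sloped front panel with screen from x = -100 mm (35 high) to x = -50 (66 high); behind it the flat top with the test chamber under the lid
- tester_lid (a joint): lid angle in rad about its hinge; grows as the front edge swings up. 0: shut, held by the catch (start); -0.048: pressed down to its rubber stop (4.4 mm at the pad, about 4 N). Pressed past -0.035 (3.2 mm, about 3 N) the catch trips; when let go a spring lifts the lid in about 1 s to about 1.05, where it stands. From there a fingertip moves it on (under 2 N) and it stays where left; rubber back stop at 1.70
- lid_pad (a point): centre of the top of the blue ribbed rubber pad, 16 x 34 mm, on the lid at the middle of its front edge: the place to press. Moves with the lid. Shut, it lies 85 mm above the bench, 91 mm in front of the hinge axis
- lid_edge (a point): middle of the lid's free front edge, 102 mm from the hinge axis; moves with the lid. Lid: 104 mm wide (tester's y), 8 thick, white frame, clear window. Under its front, 90 mm from the hinge, a latch plate 28 mm wide sticks out 26 mm at mid-width. At 1.05 rad this edge is about 168 mm above the bench and 51 mm in front of the hinge; the underside faces the front
- lid_hinge (a point): middle of the lid's hinge axis, 62 mm behind the tester's origin, 78 mm above the bench; fixed to the tester
- watch_case: steel watch case (ring with lugs), 46 x 42 x 9 mm, loose beside the tester; not to be disturbed. Origin under its middle
- loupe: black eye loupe, 30 mm across, 31 mm high, loose beside the tester; not to be disturbed. Origin under its middle
- oil_cups: black stand with four coloured oil cups, 34 x 94 x 20 mm, loose beside the tester; not to be disturbed. Origin under its middle

How it is judged:
By the outcome, as a careful person would: the job done as asked, in the order asked, and still so for the second after the job is handed in, with the robot touching nothing.
It also fails if it takes over 40 s, if anything falls off the work surface, if the arm or the gripper's body presses on something with over 40 N, if the wrist force passes 120 N, or if a joint passes its speed limit or range.

ROBOT

A 6-joint arm with a two-finger parallel gripper is mounted at the origin on a cart in front of the work surface, level with it; the furniture and walls round the work are solid. World frame = base frame: x ahead of the robot, y to its left, z up, the work surface at z = 0. Lengths are in m, angles in rad, forces in N, time in s.
With the tool pointing down it reaches from about 0.25 to 0.85 m from the base axis. Payload 12.5 kg.
Tool frame: the origin (TCP) lies midway between the tips of the shut fingers; the grasp point (between the pads) lies 19 mm behind it; z points along the fingers, y is the line along which they close (so a half turn about z gives the same grasp; the last joint's range is limited). The gripper opens to 93 mm and grips with 3 to 60 N. Pads are 15 mm wide; open, the fingers measure 128 mm over their backs; the gripper's body (75 mm by 188 mm) begins 65 mm behind the grasp point.
Start: joints at [1.142, 0.351, 1.652, -0, 1.139, -0.085], TCP at [0.185, 0.518, 0.194] pointing down, gripper open.
Joint ranges: [-2.75, 2.75], [-0.79, 2.1], [0.01, 2.65], [-1.57, 4.71], [0.07, 3.14], [-2.87, 2.87]. Speed limits (rad/s): [2.22, 2.22, 2.79, 3.14, 3.14, 3.14].

INTERFACE

Orientations are given as a unit quaternion [x, y, z, w].
In Python, from bench import readout, optics, workorder gives the robot as it stands.
- The arm moves only by the tool send_rows, never from a script. Its argument "plan" is a list of rows, each an object of numbers: "x", "y", "z": the shift along the tool's x, y, z in m; "rx", "ry", "rz": the turn, a rotation vector about the tool's x, y, z in rad; "claw": the opening, from -1 (shut) to 1 (fully open), so that 0 is half open. A call has 1 to 10 rows; each row shifts and turns the commanded pose from where the row before left it, along the tool's axes as they then stand; what a row does not reach is not made up. A row lasts 1/8 s, in which the tool goes at most 62.5 mm and 10.7 degrees, less where a joint would pass 70% of its speed; a pose out of reach is approached as far as the arm can. A call is refused whole if a number of a shift passes 0.0625 or a number of a turn 0.188, either way. A call with a gripper value outside its range is refused whole. The fingers move at their own pace and stop on an object; "newtons" is the grip in N (left out, the last holds). Time passes only in rows, so rows that do not move let the fingers close. It gives the time, the measured TCP pose, the force, the opening and the grip force at its end, in the units of the state.
- readout.get_state(): the state, without advancing time (a new reading comes with each control period).
- optics.capture(name): name is "scene" or "side" or "wrist"; returns (picture, depth): 420x560x3 uint8, red, green, blue; 420x560 float32, m along the optical axis (not along the pixel's ray), 0 where there is no reading.
- optics.camera_model(name): a dict with "fx", "fy", "cx", "cy" (pixels), "k1" (the pictures are not rectified: a ray, as slopes to the right and down, at radius r is drawn at 1 + k1 r^2 times it, then the intrinsics apply), "view" (4x4, takes a point from world to camera coordinates); the wrist camera has in their place "mount" (4x4, takes a point from camera to tool coordinates, whose origin is the TCP and whose axes are the flange's). Camera axes: x right, y down, z forward; pixel columns grow to the right and rows downward; lengths in m; the calibration is good to about 2 mm. A picture is of the moment at which its call begins: read the wrist's pose just before it. camera_model takes no time and is no camera call.
- workorder.job_done(): hands the job in; it is judged then, once.
Trained networks look in the newest picture that a camera, given by its name, has taken for a name from the list of things; names that differ only in an ending like _2 or _b are one class to them, and where a whole thing is asked for, a point or a joint stands for the part that bears it (a point fixed in the world has none). Each returns a list of dicts, best first, with "score" (0 to 1); they miss things now and then, are a little off and sometimes report something else, mostly with a low value. They report only what shows in the picture. A call takes as long as a camera call.
- optics.boxes_of(target, camera): "bbox" ([left, top, width, height] in pixels, round what is visible of it).
- optics.landmark_of(target, camera): "xy" ([column, row] in pixels: a listed point, or the origin of a listed thing).
The state is a dict: "t": time; "joints": joint angles; "joint_velocities": joint speeds; "tau": joint torques, N m; "ee_pos": TCP position; "ee_rot": TCP orientation; "force": force on the tool from outside, world axes, zero at the start; "ft_torque": the same for the moment, N m; "width": opening from 0.0 (shut) to 1.0 (fully open); "gripper_force": force on a finger pad.
Only numpy, scipy, OpenCV 4.12 (cv2) and the standard library are available. Lean on these libraries where they do the work, as an engineer would, in place of code of your own. Each camera call takes 0.05 s, during which the arm holds its last target. There are 200 camera calls.

## Working session

There is one attempt and no reset: what is moved stays moved. The work goes in short steps, Python scripts to look and compute and a tool call to move; the robot and the scene stay as the last step left them, time stands still between calls to the robot, and variables do not carry over. Pictures are saved under pics/ and viewed, at most 10 in all, crops included, and the job is handed in when it is done.

Besides the shell and the picture viewer there is one more tool, called after ">>>" by a JSON object that holds its "fn" and its "kwargs". send_rows: Moves the arm, as the interface text tells. Its arguments: {"type":"object","properties":{"plan":{"type":"array","items":{"type":"object","properties":{"x":{"type":"number"},"y":{"type":"number"},"z":{"type":"number"},"rx":{"type":"number"},"ry":{"type":"number"},"rz":{"type":"number"},"claw":{"type":"number"}}}},"newtons":{"type":"number"}},"required":["plan"]}

```bash
mkdir -p pics
cat > h.py <<'E'
import numpy as np, cv2
from bench import readout, optics, workorder
from scipy.spatial.transform import Rotation as R
def cap(n):
    s=readout.get_state(); im,d=optics.capture(n); m=optics.camera_model(n)
    if 'view' in m: T=np.linalg.inv(np.array(m['view']))
    else:
        W=np.eye(4); W[:3,:3]=R.from_quat(s['ee_rot']).as_matrix(); W[:3,3]=s['ee_pos']; T=W@np.array(m['mount'])
    return im,d,m,T
def ray(m,uv):
    K=np.array([[m['fx'],0,m['cx']],[0,m['fy'],m['cy']],[0,0,1.]])
    return cv2.undistortPoints(np.array([[uv]],float),K,np.array([m['k1'],0,0,0.]))[0,0]
def world(m,T,uv,d):
    u,v=int(round(uv[0])),int(round(uv[1])); p=d[max(0,v-2):v+3,max(0,u-2):u+3]; p=p[p>0]
    z=np.median(p) if p.size else np.nan
    a=ray(m,uv); return (T@[a[0]*z,a[1]*z,z,1])[:3]
def atz(m,T,uv,h):
    a=ray(m,uv); r=T[:3,:3]@[a[0],a[1],1]; return T[:3,3]+r*(h-T[2,3])/r[2]
def save(n,im): cv2.imwrite('pics/'+n+'.png',im[:,:,::-1])
E
python3 - <<'E'
from h import *
np.set_printoptions(precision=4,suppress=True)
H=dict(tester=0,lid_pad=.085,lid_edge=.083,lid_hinge=.078,watch_case=0,loupe=0,oil_cups=0)
ims=[]
for c in ['scene','side']:
    im,d,m,T=cap(c); ims.append(im)
    for n,h in H.items():
        for r in optics.landmark_of(n,c)[:2]:
            print(c,n,round(r['score'],2),np.round(r['xy']),world(m,T,r['xy'],d),atz(m,T,r['xy'],h))
s=readout.get_state(); print(s['t'],s['ee_pos'],s['ee_rot'],s['force'],s['width'])
save('a',cv2.resize(np.vstack(ims),None,fx=.71,fy=.71))
E
```

```text
scene tester 0.87 [309. 213.] [ 0.4894 -0.3406  0.0717] [ 0.519  -0.3908  0.    ]
scene tester 0.32 [241. 220.] [ 0.6154 -0.281   0.0161] [ 0.6243 -0.2902  0.    ]
scene lid_pad 0.72 [315. 198.] [ 0.4958 -0.3682  0.0865] [ 0.4964 -0.3694  0.085 ]
scene lid_edge 0.56 [319. 202.] [ 0.4843 -0.3665  0.082 ] [ 0.4839 -0.3658  0.083 ]
scene lid_hinge 0.92 [292. 171.] [ 0.5739 -0.4016  0.0841] [ 0.5772 -0.4065  0.078 ]
scene watch_case 0.49 [269. 256.] [ 0.5208 -0.2511  0.0013] [ 0.5214 -0.2518  0.    ]
scene loupe 0.74 [348. 183.] [ 0.4878 -0.4939  0.0221] [ 0.4962 -0.513   0.    ]
scene oil_cups 0.97 [238. 219.] [ 0.6216 -0.2781  0.0178] [ 0.6316 -0.2881  0.    ]
side tester 0.72 [321. 250.] [ 0.5818 -0.3996  0.0729] [ 0.6032 -0.3177  0.    ]
side tester 0.68 [287. 278.] [ 0.5133 -0.4569  0.0674] [ 0.5253 -0.3882  0.    ]
side lid_pad 0.79 [268. 237.] [ 0.4917 -0.3689  0.0839] [ 0.4916 -0.3702  0.085 ]
side lid_edge 0.73 [264. 236.] [ 0.4874 -0.3471  0.0679] [ 0.4854 -0.3652  0.083 ]
side lid_hinge 0.59 [318. 252.] [ 0.5725 -0.4155  0.0815] [ 0.5735 -0.4116  0.078 ]
side loupe 0.7 [276. 330.] [ 0.4903 -0.5169  0.0096] [ 0.4916 -0.5089 -0.    ]
side oil_cups 0.76 [330. 239.] [ 0.6045 -0.3686  0.0686] [ 0.6271 -0.2884  0.    ]
0.8 [0.1853 0.5178 0.1937] [ 0.171   0.9853 -0.     -0.    ] [0.4592 0.3068 0.1945] 1.0001053053079243
```

View pics/a.png

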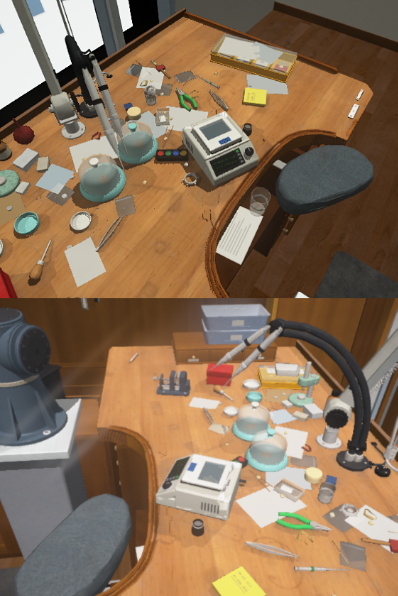

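Run:
```python
from h import *
np.set_printoptions(precision=3,suppress=True,linewidth=160)
g=np.zeros((14,14))
for c in ['scene','side']:
    im,d,m,T=cap(c)
    K=np.array([[m['fx'],0,m['cx']],[0,m['fy'],m['cy']],[0,0,1.]])
    v,u=np.mgrid[0:420:2,0:560:2]; uv=np.stack([u,v],-1).reshape(-1,1,2).astype(float)
    a=cv2.undistortPoints(uv,K,np.array([m['k1'],0,0,0.]))[:,0]; z=d[::2,::2].ravel()
    P=(np.c_[a*z[:,None],z,np.ones_like(z)]@T.T)[z>0][:,:3]
    i=((P[:,0]-.1)/.07).astype(int); j=((P[:,1]+.5)/.08).astype(int)
    k=(i>=0)&(i<14)&(j>=0)&(j<14)&(P[:,2]<.7)&(P[:,0]>.1)&(P[:,1]>-.5); np.maximum.at(g,(i[k],j[k]),P[k,2])
print('rows x from .1 step .07, cols y from -.5 step .08'); print(np.round(g*100).astype(int))
s=readout.get_state(); print(R.from_quat(s['ee_rot']).as_matrix())
```

```text
rows x from .1 step .07, cols y from -.5 step .08
[[ 1  0  0  0  0 32 32  1  0  0  0 26 25  0]
 [ 1  1  0  0  0  0  0  0  0  0  0 26 25 23]
 [ 1  1  0  0  0  1  0  0  0  0  0  0  0  0]
 [ 1  1  0  1  1  1  0  0  0  0  0  0  1  0]
 [ 7  7  5  1  0  0  0  0  6  0  0  0  0  0]
 [ 9  9  9  1  0  0  0  0  7  5  0  7  7  7]
 [10  9  9  1  0 23  1  1  7  0  0  7  7  7]
 [ 7  8  7  2 32 25  1  1  5  6  0 19 19 19]
 [ 1  2 10 38 38 10  1  1  6  6  0 19 19 19]
 [ 2  2 10 38 38  8  1  2  1  6  0 19 20 19]
 [ 5  4  3 37  1  1  1  2  4  4  4 19 19 19]
 [ 1  1 30 33 14  2 13 15  7  7  4 19 19 19]
 [ 1  0 25 36 19  5 15 15  7  7  0  7  7 22]
 [ 3 34 35 39  0 10  7  0  4  4  0  0  0 22]]
[[-0.941  0.337  0.   ]
 [ 0.337  0.941  0.   ]
 [ 0.     0.    -1.   ]]
```

>>> {"fn": "send_rows", "kwargs": {"plan": [{"x":-0.032,"y":-0.038,"z":-0.012,"claw":-1},{"x":-0.032,"y":-0.038,"z":-0.012,"claw":-1},{"x":-0.032,"y":-0.038,"z":-0.012,"claw":-1},{"x":-0.032,"y":-0.038,"z":-0.012,"claw":-1},{"x":-0.032,"y":-0.038,"z":-0.012,"claw":-1},{"x":-0.032,"y":-0.038,"z":-0.012,"claw":-1},{"x":-0.032,"y":-0.038,"z":-0.012,"claw":-1},{"x":-0.032,"y":-0.038,"z":-0.012,"claw":-1},{"x":-0.032,"y":-0.038,"z":-0.012,"claw":-1},{"x":-0.032,"y":-0.038,"z":-0.012,"claw":-1}]}}

```text
schema error: expected keys x, y, z, rx, ry, rz, claw
```

>>> {"fn": "send_rows", "kwargs": {"plan": [{"x":-0.032,"y":-0.038,"z":-0.012,"rx":0,"ry":0,"rz":0,"claw":-1},{"x":-0.032,"y":-0.038,"z":-0.012,"rx":0,"ry":0,"rz":0,"claw":-1},{"x":-0.032,"y":-0.038,"z":-0.012,"rx":0,"ry":0,"rz":0,"claw":-1},{"x":-0.032,"y":-0.038,"z":-0.012,"rx":0,"ry":0,"rz":0,"claw":-1},{"x":-0.032,"y":-0.038,"z":-0.012,"rx":0,"ry":0,"rz":0,"claw":-1},{"x":-0.032,"y":-0.038,"z":-0.012,"rx":0,"ry":0,"rz":0,"claw":-1},{"x":-0.032,"y":-0.038,"z":-0.012,"rx":0,"ry":0,"rz":0,"claw":-1},{"x":-0.032,"y":-0.038,"z":-0.012,"rx":0,"ry":0,"rz":0,"claw":-1},{"x":-0.032,"y":-0.038,"z":-0.012,"rx":0,"ry":0,"rz":0,"claw":-1},{"x":-0.032,"y":-0.038,"z":-0.012,"rx":0,"ry":0,"rz":0,"claw":-1}]}}

```text
t: 2.15
ee_pos: [0.3588, 0.0506, 0.3144]
ee_rot: [0.171, 0.985, 0.0, 0.0]
force: [1.1, 0.4, -0.2]
width: 0.013
gripper_force: 0.0
```

>>> {"fn": "send_rows", "kwargs": {"plan": [{"x":-0.0205,"y":-0.042,"z":0.005,"rx":0,"ry":0,"rz":0,"claw":-1},{"x":-0.0205,"y":-0.042,"z":0.005,"rx":0,"ry":0,"rz":0,"claw":-1},{"x":-0.0205,"y":-0.042,"z":0.005,"rx":0,"ry":0,"rz":0,"claw":-1},{"x":-0.0205,"y":-0.042,"z":0.005,"rx":0,"ry":0,"rz":0,"claw":-1},{"x":-0.0205,"y":-0.042,"z":0.005,"rx":0,"ry":0,"rz":0,"claw":-1},{"x":-0.0205,"y":-0.042,"z":0.005,"rx":0,"ry":0,"rz":0,"claw":-1},{"x":-0.0205,"y":-0.042,"z":0.005,"rx":0,"ry":0,"rz":0,"claw":-1},{"x":-0.0205,"y":-0.042,"z":0.005,"rx":0,"ry":0,"rz":0.117,"claw":-1},{"x":0,"y":0,"z":0,"rx":0,"ry":0,"rz":0,"claw":-1}]}}

```text
t: 3.28
ee_pos: [0.3994, -0.3215, 0.2728]
ee_rot: [0.23, 0.973, 0.0, -0.001]
force: [0.8, -0.2, 0.1]
width: 0.005
gripper_force: 0.0
```

```bash
cat > look.py <<'E'
from h import *
import sys
np.set_printoptions(precision=4,suppress=True)
im,d,m,T=cap('wrist')
for n,h in dict(lid_pad=.085,lid_edge=.083,lid_hinge=.078).items():
    for r in optics.landmark_of(n,'wrist')[:1]:
        print(n,round(r['score'],2),np.round(r['xy']),world(m,T,r['xy'],d),atz(m,T,r['xy'],h))
s=readout.get_state(); print(s['t'],s['ee_pos'],s['force'],s['joints'],'\n',R.from_quat(s['ee_rot']).as_matrix())
save(sys.argv[1],im)
E
python3 look.py b
```

```text
3.475 [ 0.3997 -0.3186  0.274 ] [ 1.1239  0.9105 -0.378 ] [-0.7641  0.205   1.6439  0.0001  1.2925 -1.8755] 
 [[-0.8963  0.4434  0.0002]
 [ 0.4434  0.8963 -0.    ]
 [-0.0002  0.0001 -1.    ]]
```

View pics/b.png

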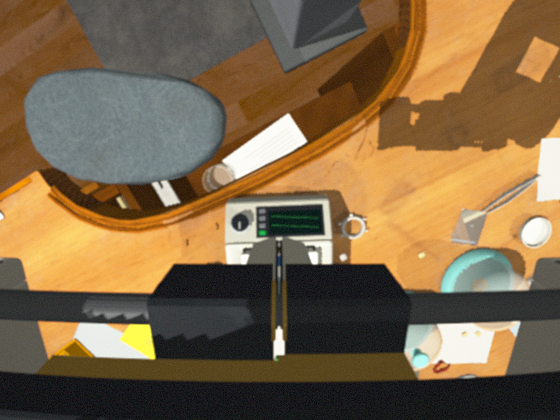

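>>> {"fn": "send_rows", "kwargs": {"plan": [{"x":-0.0268,"y":-0.001,"z":0.038,"rx":0,"ry":0,"rz":0,"claw":-1},{"x":-0.0268,"y":-0.001,"z":0.038,"rx":0,"ry":0,"rz":0,"claw":-1},{"x":-0.0268,"y":-0.001,"z":0.038,"rx":0,"ry":0,"rz":0,"claw":-1},{"x":-0.0268,"y":-0.001,"z":0.038,"rx":0,"ry":0,"rz":0,"claw":-1},{"x":0,"y":0,"z":0,"rx":0,"ry":0,"rz":0,"claw":-1}]}}

```text
t: 4.1
ee_pos: [0.4938, -0.3691, 0.1192]
ee_rot: [0.227, 0.974, 0.001, -0.002]
force: [-0.3, 0.1, 0.8]
width: 0.004
gripper_force: 0.0
```

```bash
cat > look2.py <<'E'
from h import *
import sys
np.set_printoptions(precision=4,suppress=True)
s=readout.get_state(); print(s['t'],s['ee_pos'],s['force'])
ims=[]
for c in ['scene','side']:
    im,d,m,T=cap(c)
    for n,h in dict(lid_pad=.085,lid_edge=.083,lid_hinge=.078).items():
        for r in optics.landmark_of(n,c)[:1]:
            print(c,n,round(r['score'],2),np.round(r['xy']),world(m,T,r['xy'],d),atz(m,T,r['xy'],h))
    p=np.array(m['view'])@np.r_[s['ee_pos'],1]; K=np.array([[m['fx'],0,m['cx']],[0,m['fy'],m['cy']],[0,0,1.]])
    uv=cv2.projectPoints(p[None,:3],np.zeros(3),np.zeros(3),K,np.array([m['k1'],0,0,0.]))[0].ravel(); print('tcp px',uv)
    u,v=(300,200) if c=='scene' else (290,235)
    ims.append(cv2.resize(im[v-65:v+65,u-85:u+85],None,fx=4.5,fy=4.5,interpolation=2)[:,:])
save(sys.argv[1],cv2.resize(np.hstack(ims),(800,306) if 0 else None,fx=.52,fy=.52))
E
python3 look2.py c
```

```text
4.1 [ 0.4938 -0.3691  0.1192] [-0.2514  0.1304  0.7629]
tcp px [317.0074 186.3405]
side lid_pad 0.85 [271. 236.] [ 0.4981 -0.3673  0.0846] [ 0.4981 -0.3678  0.085 ]
side lid_edge 0.84 [263. 235.] [ 0.4855 -0.3411  0.0652] [ 0.4832 -0.3625  0.083 ]
side lid_hinge 0.96 [318. 252.] [ 0.5734 -0.4144  0.0818] [ 0.5745 -0.4101  0.078 ]
tcp px [269.3683 221.0275]
```

View pics/c.png

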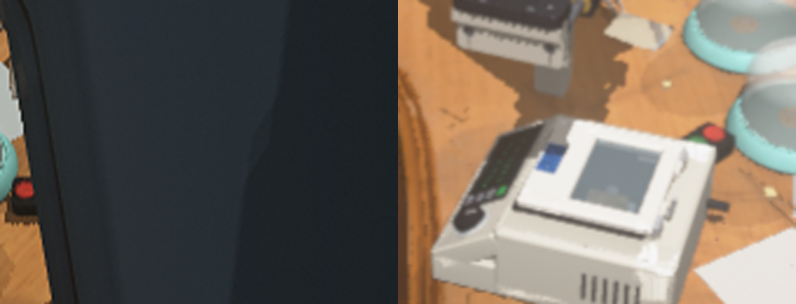

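Run:
```python
from h import *
np.set_printoptions(precision=3,suppress=True,linewidth=200)
im,d,m,T=cap('side')
print(d[196:246:3,256:286:3])
for uv in [(270,203),(270,207),(270,209),(268,236)]: print(world(m,T,uv,d))
save('d',cv2.resize(im[185:255,225:315],None,fx=8,fy=8,interpolation=0))
```

```text
[[0.764 0.762 0.76  0.758 0.754 0.754 0.753 0.863 1.168 1.168]
 [1.164 1.162 1.163 0.852 0.85  0.758 0.754 0.866 1.166 1.16 ]
 [1.155 1.149 1.152 0.857 0.854 0.851 0.854 0.87  1.15  1.154]
 [1.141 1.142 1.145 0.861 0.857 0.857 0.859 0.875 1.147 1.144]
 [1.134 1.134 1.135 0.865 0.863 0.86  0.861 0.878 1.133 1.136]
 [1.124 1.125 1.123 1.124 1.124 0.876 0.864 1.127 1.126 1.121]
 [1.116 1.115 1.12  1.114 1.117 1.115 1.114 1.119 1.12  1.119]
 [1.108 1.106 1.11  1.111 1.106 1.107 1.114 1.112 1.115 1.11 ]
 [1.099 1.099 1.099 1.1   1.1   0.992 0.985 0.984 0.987 1.099]
 [1.089 1.09  1.005 0.992 0.989 0.976 0.952 0.955 0.957 0.955]
 [1.005 0.995 0.987 0.98  0.975 0.949 0.945 0.947 0.951 0.948]
 [0.987 0.98  0.974 0.971 0.961 0.943 0.942 0.941 0.94  0.941]
 [0.979 0.972 0.963 0.956 0.932 0.93  0.931 0.933 0.933 0.936]
 [0.968 0.957 0.957 0.949 0.926 0.927 0.925 0.928 0.925 0.926]
 [0.956 0.954 0.943 0.918 0.919 0.918 0.918 0.919 0.922 0.92 ]
 [0.947 0.944 0.933 0.912 0.91  0.911 0.912 0.914 0.915 0.914]
 [0.939 0.929 0.908 0.907 0.907 0.905 0.907 0.905 0.904 0.91 ]]
[ 0.492 -0.387  0.171]
[ 0.492 -0.386  0.162]
[ 0.492 -0.386  0.158]
[ 0.492 -0.366  0.083]
```

View pics/d.png

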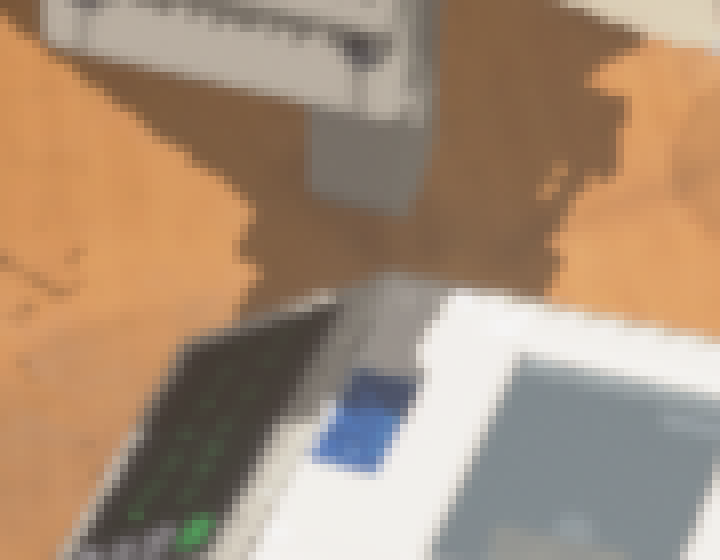

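>>> {"fn": "send_rows", "kwargs": {"plan": [{"x":0,"y":0,"z":0.02,"rx":0,"ry":0,"rz":0,"claw":-1},{"x":0,"y":0,"z":0,"rx":0,"ry":0,"rz":0,"claw":-1}]}}

```text
t: 4.8
ee_pos: [0.4933, -0.3702, 0.1009]
ee_rot: [0.228, 0.974, 0.001, -0.001]
force: [0.3, -0.7, -0.1]
width: 0.003
gripper_force: 0.0
```

Run:
```python
from h import *
np.set_printoptions(precision=3,suppress=True,linewidth=200)
s=readout.get_state(); print(s['t'],s['ee_pos'],s['force'])
im,d,m,T=cap('side')
for v in range(200,234,2): print(v,[np.round(world(m,T,(u,v),d),3) for u in (267,271)])
save('e',cv2.resize(im[185:255,225:315],None,fx=8,fy=8,interpolation=0))
```

```text
4.8 [ 0.493 -0.37   0.101] [ 0.259 -0.673 -0.106]
200 [array([ 0.478, -0.465,  0.233]), array([ 0.483, -0.468,  0.235])]
202 [array([ 0.479, -0.458,  0.225]), array([ 0.484, -0.462,  0.227])]
204 [array([ 0.479, -0.459,  0.222]), array([ 0.484, -0.461,  0.223])]
206 [array([ 0.479, -0.458,  0.217]), array([ 0.484, -0.462,  0.22 ])]
208 [array([ 0.479, -0.458,  0.214]), array([ 0.484, -0.461,  0.216])]
210 [array([ 0.479, -0.459,  0.211]), array([ 0.485, -0.461,  0.212])]
212 [array([ 0.488, -0.385,  0.151]), array([ 0.494, -0.388,  0.153])]
214 [array([ 0.488, -0.384,  0.146]), array([ 0.494, -0.387,  0.148])]
216 [array([ 0.488, -0.384,  0.142]), array([ 0.494, -0.387,  0.144])]
218 [array([ 0.488, -0.384,  0.138]), array([ 0.494, -0.387,  0.14 ])]
220 [array([ 0.489, -0.377,  0.128]), array([ 0.494, -0.387,  0.135])]
222 [array([ 0.498, -0.298,  0.062]), array([ 0.502, -0.324,  0.082])]
224 [array([ 0.497, -0.305,  0.062]), array([ 0.504, -0.315,  0.069])]
226 [array([ 0.497, -0.312,  0.063]), array([ 0.501, -0.334,  0.08 ])]
228 [array([ 0.496, -0.321,  0.065]), array([ 0.5  , -0.343,  0.083])]
230 [array([ 0.494, -0.331,  0.069]), array([ 0.499, -0.35 ,  0.083])]
232 [array([ 0.493, -0.341,  0.072]), array([ 0.499, -0.356,  0.084])]
```

View pics/e.png

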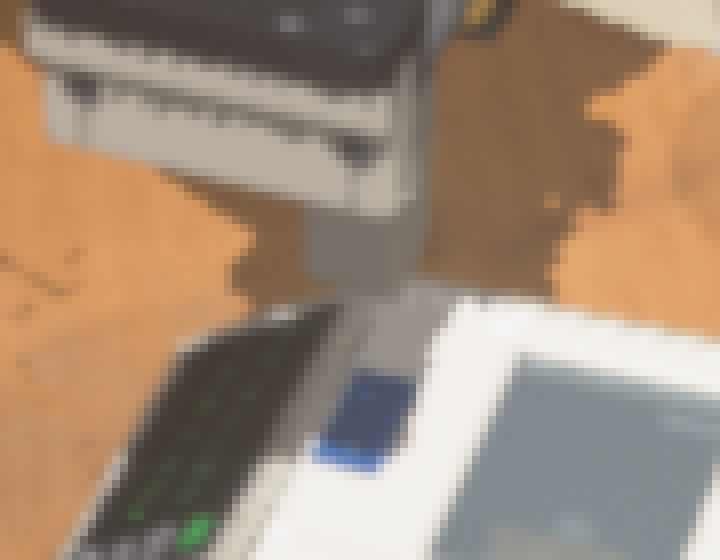

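>>> {"fn": "send_rows", "kwargs": {"plan": [{"x":0,"y":0,"z":0.01,"rx":0,"ry":0,"rz":0,"claw":-1},{"x":0,"y":0,"z":0.004,"rx":0,"ry":0,"rz":0,"claw":-1},{"x":0,"y":0,"z":0,"rx":0,"ry":0,"rz":0,"claw":-1}]}}

```text
t: 5.22
ee_pos: [0.4938, -0.3706, 0.0875]
ee_rot: [0.228, 0.974, 0.0, -0.0]
force: [-0.1, 0.1, -0.1]
width: 0.003
gripper_force: 0.0
```

Run:
```python
from h import *
np.set_printoptions(precision=3,suppress=True,linewidth=200)
s=readout.get_state(); print(s['t'],s['ee_pos'],s['force'])
im,d,m,T=cap('side')
for v in range(218,238,2): print(v,[np.round(world(m,T,(u,v),d),3) for u in (267,271)])
im,d,m,T=cap('wrist'); save('f',im)
```

```text
5.225 [ 0.494 -0.371  0.087] [-0.075  0.068 -0.091]
218 [array([ 0.488, -0.386,  0.139]), array([ 0.485, -0.461,  0.197])]
220 [array([ 0.488, -0.385,  0.134]), array([ 0.494, -0.387,  0.136])]
222 [array([ 0.488, -0.384,  0.129]), array([ 0.494, -0.387,  0.131])]
224 [array([ 0.488, -0.383,  0.124]), array([ 0.494, -0.387,  0.127])]
226 [array([ 0.488, -0.382,  0.119]), array([ 0.495, -0.387,  0.122])]
228 [array([ 0.495, -0.326,  0.069]), array([ 0.5  , -0.347,  0.086])]
230 [array([ 0.494, -0.331,  0.069]), array([ 0.5  , -0.349,  0.083])]
232 [array([ 0.494, -0.339,  0.071]), array([ 0.499, -0.355,  0.083])]
234 [array([ 0.491, -0.357,  0.081]), array([ 0.498, -0.361,  0.084])]
236 [array([ 0.49 , -0.366,  0.083]), array([ 0.497, -0.367,  0.084])]
```

View pics/f.png

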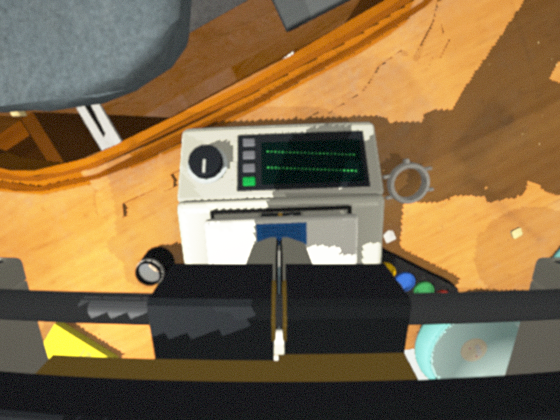

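Run:
```python
from h import *
np.set_printoptions(precision=3,suppress=True,linewidth=200)
im,d,m,T=cap('wrist')
M=np.array(m['mount'])
for uv in [(281,230),(258,224),(306,224),(265,238),(280,243),(280,250),(280,256),(280,262),(272,255),(290,255),(230,235),(330,235),(200,270),(360,270)]:
    print(uv,im[uv[1],uv[0]],'tool',world(m,M,uv,d),'world',world(m,T,uv,d))
for r in optics.landmark_of('lid_pad','wrist')[:1]: print(r, atz(m,T,r['xy'],.085))
```

```text
(281, 230) [ 33  69 104] tool [0.003 0.001 0.002] world [ 0.492 -0.368  0.085]
(258, 224) [ 74  93 120] tool [ 0.007 -0.014  0.003] world [ 0.482 -0.38   0.085]
(306, 224) [112 124 135] tool [0.007 0.018 0.003] world [ 0.496 -0.352  0.085]
(265, 238) [53 72 91] tool [-0.003 -0.009  0.002] world [ 0.492 -0.38   0.086]
(280, 243) [30 38 44] tool [ 0.007  0.    -0.031] world [ 0.488 -0.367  0.119]
(280, 250) [87 84 76] tool [ 0.007  0.    -0.04 ] world [ 0.488 -0.367  0.128]
(280, 256) [116 111 105] tool [ 0.007  0.    -0.049] world [ 0.488 -0.367  0.137]
(280, 262) [110 108 101] tool [ 0.007  0.    -0.055] world [ 0.488 -0.367  0.143]
(272, 255) [111 106  93] tool [ 0.008 -0.004 -0.05 ] world [ 0.485 -0.37   0.138]
(290, 255) [106 107  93] tool [ 0.008  0.005 -0.05 ] world [ 0.489 -0.362  0.138]
(230, 235) [255 255 254] tool [-0.001 -0.033  0.003] world [ 0.48  -0.401  0.085]
(330, 235) [171 170 153] tool [-0.001  0.034  0.003] world [ 0.51  -0.34   0.085]
(200, 270) [19 18 22] tool [ 0.035 -0.021 -0.119] world [ 0.453 -0.374  0.207]
(360, 270) [23 21 30] tool [ 0.035  0.021 -0.119] world [ 0.472 -0.336  0.207]
{'xy': [280.4, 234.6], 'score': 0.75} [ 0.495 -0.37   0.085]
```

>>> {"fn": "send_rows", "kwargs": {"plan": [{"x":0,"y":0,"z":0.004,"rx":0,"ry":0,"rz":0,"claw":-1},{"x":0,"y":0,"z":0,"rx":0,"ry":0,"rz":0,"claw":-1}]}}

```text
t: 5.68
ee_pos: [0.4938, -0.3705, 0.0834]
ee_rot: [0.228, 0.974, 0.0, -0.0]
force: [1.2, 0.3, -0.2]
width: 0.006
gripper_force: 0.0
```

>>> {"fn": "send_rows", "kwargs": {"plan": [{"x":0,"y":0,"z":0.002,"rx":0,"ry":0,"rz":0,"claw":-1},{"x":0,"y":0,"z":0,"rx":0,"ry":0,"rz":0,"claw":-1}]}}

```text
t: 5.92
ee_pos: [0.4939, -0.3706, 0.0816]
ee_rot: [0.228, 0.974, 0.0, -0.0]
force: [-0.6, 0.4, 0.5]
width: 0.003
gripper_force: 0.0
```

>>> {"fn": "send_rows", "kwargs": {"plan": [{"x":0,"y":0,"z":0.004,"rx":0,"ry":0,"rz":0,"claw":-1},{"x":0,"y":0,"z":0.004,"rx":0,"ry":0,"rz":0,"claw":-1}]}}

```text
t: 6.18
ee_pos: [0.4939, -0.3707, 0.0734]
ee_rot: [0.228, 0.974, -0.0, -0.0]
force: [0.4, 0.3, -0.1]
width: 0.006
gripper_force: 0.0
```

>>> {"fn": "send_rows", "kwargs": {"plan": [{"x":0,"y":0,"z":0.006,"rx":0,"ry":0,"rz":0,"claw":-1},{"x":0,"y":0,"z":0.006,"rx":0,"ry":0,"rz":0,"claw":-1},{"x":0,"y":0,"z":0,"rx":0,"ry":0,"rz":0,"claw":-1}]}}

```text
t: 6.55
ee_pos: [0.4937, -0.3704, 0.0611]
ee_rot: [0.228, 0.974, 0.0, -0.0]
force: [-0.5, 0.2, -0.2]
width: 0.006
gripper_force: 0.0
```

Run:
```python
from h import *
np.set_printoptions(precision=3,suppress=True,linewidth=200)
im,d,m,T=cap('side')
for v in range(224,244,2): print(v,[np.round(world(m,T,(u,v),d),3) for u in (266,269,272)])
im,d,m,T=cap('wrist'); M=np.array(m['mount'])
for v in range(226,250,2): print(v,im[v,280],world(m,M,(280,v),d),world(m,T,(280,v),d))
```

```text
224 [array([ 0.478, -0.458,  0.184]), array([ 0.482, -0.46 ,  0.185]), array([ 0.486, -0.462,  0.186])]
226 [array([ 0.478, -0.458,  0.18 ]), array([ 0.482, -0.461,  0.182]), array([ 0.486, -0.462,  0.183])]
228 [array([ 0.478, -0.458,  0.176]), array([ 0.482, -0.46 ,  0.177]), array([ 0.486, -0.462,  0.179])]
230 [array([ 0.478, -0.459,  0.172]), array([ 0.482, -0.46 ,  0.173]), array([ 0.486, -0.463,  0.175])]
232 [array([ 0.486, -0.384,  0.108]), array([ 0.491, -0.387,  0.11 ]), array([ 0.487, -0.462,  0.17 ])]
234 [array([ 0.487, -0.384,  0.103]), array([ 0.491, -0.387,  0.105]), array([ 0.496, -0.388,  0.105])]
236 [array([ 0.487, -0.383,  0.098]), array([ 0.492, -0.386,  0.1  ]), array([ 0.497, -0.387,  0.1  ])]
238 [array([ 0.487, -0.379,  0.09 ]), array([ 0.492, -0.386,  0.095]), array([ 0.497, -0.386,  0.095])]
240 [array([ 0.487, -0.378,  0.085]), array([ 0.492, -0.38 ,  0.086]), array([ 0.498, -0.381,  0.087])]
242 [array([ 0.487, -0.382,  0.083]), array([ 0.492, -0.383,  0.083]), array([ 0.497, -0.383,  0.084])]
226 [125  97  38] [ 0.009  0.001 -0.006] [ 0.487 -0.366  0.068]
228 [125 100  55] [ 0.007  0.001 -0.006] [ 0.488 -0.367  0.068]
230 [128 126 113] [ 0.011  0.001 -0.019] [ 0.485 -0.365  0.081]
232 [147 148 136] [ 0.01   0.001 -0.022] [ 0.485 -0.366  0.083]
234 [162 159 148] [ 0.009  0.001 -0.023] [ 0.486 -0.366  0.084]
236 [158 158 150] [ 0.008  0.001 -0.023] [ 0.487 -0.366  0.085]
238 [ 54  78 113] [ 0.007  0.001 -0.024] [ 0.488 -0.367  0.085]
240 [32 48 73] [ 0.007  0.001 -0.027] [ 0.488 -0.367  0.088]
242 [28 31 39] [ 0.007  0.    -0.03 ] [ 0.488 -0.367  0.091]
244 [19 25 32] [ 0.007  0.    -0.032] [ 0.488 -0.367  0.094]
246 [25 32 39] [ 0.007  0.    -0.036] [ 0.488 -0.367  0.097]
248 [22 26 34] [ 0.007  0.    -0.038] [ 0.488 -0.367  0.1  ]
```

>>> {"fn": "send_rows", "kwargs": {"plan": [{"x":0,"y":0,"z":0.004,"rx":0,"ry":0,"rz":0,"claw":-1},{"x":0,"y":0,"z":0,"rx":0,"ry":0,"rz":0,"claw":-1}]}}

```text
t: 6.9
ee_pos: [0.4941, -0.3708, 0.0578]
ee_rot: [0.228, 0.974, -0.0, 0.0]
force: [-0.7, -1.8, 2.7]
width: 0.006
gripper_force: 0.7
```

>>> {"fn": "send_rows", "kwargs": {"plan": [{"x":0,"y":0,"z":0.0025,"rx":0,"ry":0,"rz":0,"claw":-1},{"x":0,"y":0,"z":0,"rx":0,"ry":0,"rz":0,"claw":-1}]}}

```text
t: 7.15
ee_pos: [0.4941, -0.3708, 0.0554]
ee_rot: [0.228, 0.974, -0.0, 0.0]
force: [-0.3, -0.2, 3.4]
width: 0.007
gripper_force: 1.9
```

>>> {"fn": "send_rows", "kwargs": {"plan": [{"x":0,"y":0,"z":0.001,"rx":0,"ry":0,"rz":0,"claw":-1},{"x":0,"y":0,"z":0,"rx":0,"ry":0,"rz":0,"claw":-1}]}}

```text
t: 7.4
ee_pos: [0.494, -0.3708, 0.0545]
ee_rot: [0.228, 0.974, -0.0, 0.0]
force: [-1.2, -0.4, 6.4]
width: 0.005
gripper_force: 2.8
```

Run:
```python
from h import *
s=readout.get_state(); print(s['t'],s['ee_pos'],s['force'],s['gripper_force'])
```

```text
7.4 [ 0.49403861 -0.37082429  0.05450735] [-1.16474208 -0.43014112  6.41607058] 2.8464609116781503
```

>>> {"fn": "send_rows", "kwargs": {"plan": [{"x":0,"y":0,"z":-0.06,"rx":0,"ry":0,"rz":0,"claw":-1},{"x":0.03,"y":0,"z":-0.05,"rx":0,"ry":0,"rz":0,"claw":-1},{"x":0.055,"y":0,"z":-0.02,"rx":0,"ry":0,"rz":0,"claw":-1},{"x":0.055,"y":0,"z":0,"rx":0,"ry":0,"rz":0,"claw":-1},{"x":0,"y":0,"z":0,"rx":0,"ry":0,"rz":0,"claw":-1},{"x":0,"y":0,"z":0,"rx":0,"ry":0,"rz":0,"claw":-1},{"x":0,"y":0,"z":0,"rx":0,"ry":0,"rz":0,"claw":-1},{"x":0,"y":0,"z":0,"rx":0,"ry":0,"rz":0,"claw":-1},{"x":0,"y":0,"z":0,"rx":0,"ry":0,"rz":0,"claw":-1},{"x":0,"y":0,"z":0,"rx":0,"ry":0,"rz":0,"claw":-1}]}}

```text
t: 8.65
ee_pos: [0.3686, -0.3084, 0.1841]
ee_rot: [0.228, 0.974, 0.0, -0.0]
force: [0.3, -0.4, 0.2]
width: 0.004
gripper_force: 0.0
```

```bash
cat > look3.py <<'E'
from h import *
import sys
np.set_printoptions(precision=3,suppress=True,linewidth=160)
s=readout.get_state(); print(s['t'],s['ee_pos'],s['force'])
im,d,m,T=cap('side')
for n in ['lid_pad','lid_edge','lid_hinge']:
    for r in optics.landmark_of(n,'side')[:1]: print(n,round(r['score'],2),np.round(r['xy']),world(m,T,r['xy'],d))
a=cv2.resize(im[150:290,210:370],None,fx=4,fy=4,interpolation=2)
save(sys.argv[1],a)
E
python3 look3.py g
```

```text
8.65 [ 0.369 -0.308  0.184] [ 0.251 -0.404  0.162]
lid_pad 0.59 [299. 205.] [ 0.541 -0.387  0.164]
lid_edge 0.61 [297. 204.] [ 0.537 -0.387  0.165]
lid_hinge 0.9 [318. 254.] [ 0.571 -0.426  0.088]
```

View pics/g.png

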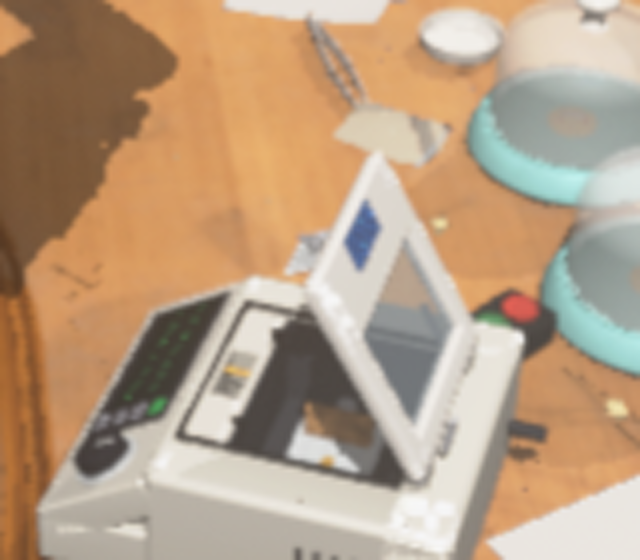

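>>> {"fn": "send_rows", "kwargs": {"plan": [{"x":0,"y":-0.036,"z":0.034,"rx":0,"ry":0,"rz":0,"claw":-1},{"x":-0.03,"y":0,"z":0.033,"rx":0,"ry":0,"rz":0,"claw":-1},{"x":-0.05,"y":0,"z":0,"rx":0,"ry":0,"rz":0,"claw":-1},{"x":-0.04,"y":0,"z":0,"rx":0,"ry":0,"rz":0,"claw":-1},{"x":-0.03,"y":0,"z":0,"rx":0,"ry":0,"rz":0,"claw":-1},{"x":0,"y":0,"z":0,"rx":0,"ry":0,"rz":0,"claw":-1}]}}

```text
t: 9.6
ee_pos: [0.488, -0.4077, 0.1167]
ee_rot: [0.228, 0.974, -0.0, 0.0]
force: [0.5, -0.6, -0.2]
width: 0.006
gripper_force: 0.0
```

```bash
python3 look3.py i
```

```text
9.6 [ 0.488 -0.408  0.117] [ 0.507 -0.65  -0.225]
lid_pad 0.63 [300. 205.] [ 0.542 -0.387  0.163]
lid_edge 0.83 [295. 202.] [ 0.576 -0.156  0.   ]
lid_hinge 0.57 [320. 255.] [ 0.574 -0.427  0.084]
```

View pics/i.png

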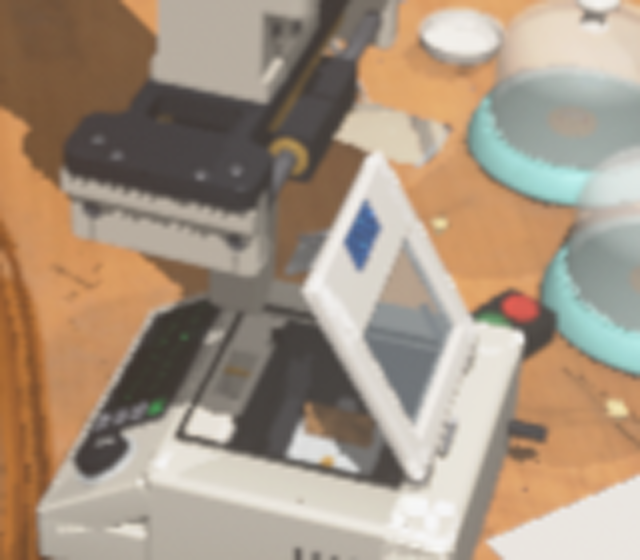

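>>> {"fn": "send_rows", "kwargs": {"plan": [{"x":-0.008,"y":0,"z":0,"rx":0,"ry":0,"rz":0,"claw":-1},{"x":-0.006,"y":0,"z":0,"rx":0,"ry":0,"rz":0,"claw":-1},{"x":-0.006,"y":0,"z":0,"rx":0,"ry":0,"rz":0,"claw":-1},{"x":-0.006,"y":0,"z":0,"rx":0,"ry":0,"rz":0,"claw":-1},{"x":-0.006,"y":0,"z":0,"rx":0,"ry":0,"rz":0,"claw":-1},{"x":-0.006,"y":0,"z":0,"rx":0,"ry":0,"rz":0,"claw":-1}]}}

```text
t: 10.55
ee_pos: [0.5213, -0.4244, 0.1172]
ee_rot: [0.228, 0.974, 0.0, -0.0]
force: [-0.1, 0.4, 1.1]
width: 0.007
gripper_force: 0.3
```

>>> {"fn": "send_rows", "kwargs": {"plan": [{"x":-0.006,"y":0,"z":0,"rx":0,"ry":0,"rz":0,"claw":-1},{"x":-0.006,"y":0,"z":0,"rx":0,"ry":0,"rz":0,"claw":-1},{"x":-0.006,"y":0,"z":0,"rx":0,"ry":0,"rz":0,"claw":-1},{"x":-0.006,"y":0,"z":0,"rx":0,"ry":0,"rz":0,"claw":-1}]}}

```text
t: 11.05
ee_pos: [0.5428, -0.4351, 0.1172]
ee_rot: [0.228, 0.974, -0.0, -0.0]
force: [-0.6, 0.6, -0.2]
width: 0.007
gripper_force: 0.2
```

```bash
python3 look3.py j
```

```text
11.05 [ 0.543 -0.435  0.117] [-0.561  0.625 -0.214]
lid_pad 0.64 [324. 207.] [ 0.577 -0.41   0.174]
lid_edge 0.82 [321. 201.] [ 0.549 -0.502  0.253]
lid_hinge 0.71 [285. 277.] [ 0.511 -0.455  0.066]
```

View pics/j.png

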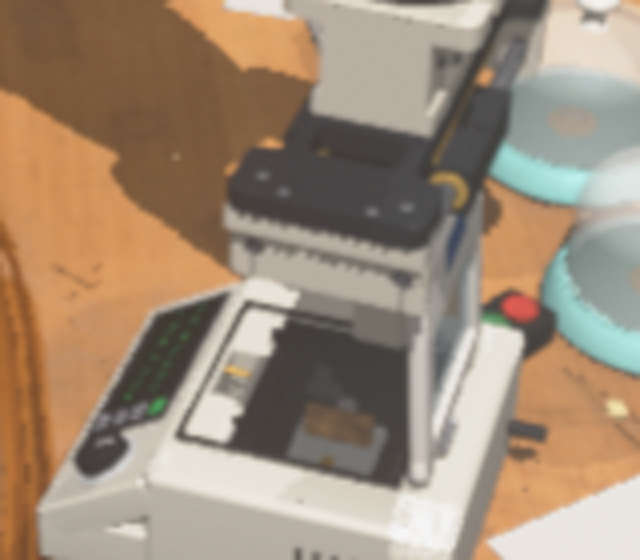

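>>> {"fn": "send_rows", "kwargs": {"plan": [{"x":-0.005,"y":0,"z":0,"rx":0,"ry":0,"rz":0,"claw":-1},{"x":-0.005,"y":0,"z":0,"rx":0,"ry":0,"rz":0,"claw":-1},{"x":0,"y":0,"z":0,"rx":0,"ry":0,"rz":0,"claw":-1}]}}

```text
t: 11.62
ee_pos: [0.5517, -0.4395, 0.1172]
ee_rot: [0.228, 0.974, -0.0, 0.0]
force: [-0.5, 0.3, -0.5]
width: 0.008
gripper_force: 0.0
```

>>> {"fn": "send_rows", "kwargs": {"plan": [{"x":-0.003,"y":0,"z":0,"rx":0,"ry":0,"rz":0,"claw":-1},{"x":0,"y":0,"z":0,"rx":0,"ry":0,"rz":0,"claw":-1}]}}

```text
t: 11.88
ee_pos: [0.5542, -0.4408, 0.1172]
ee_rot: [0.228, 0.974, -0.0, 0.0]
force: [0.1, -0.8, 0.1]
width: 0.006
gripper_force: 0.0
```

>>> {"fn": "send_rows", "kwargs": {"plan": [{"x":-0.002,"y":0,"z":0,"rx":0,"ry":0,"rz":0,"claw":-1},{"x":0,"y":0,"z":0,"rx":0,"ry":0,"rz":0,"claw":-1}]}}

```text
t: 12.12
ee_pos: [0.5559, -0.4417, 0.1172]
ee_rot: [0.228, 0.974, -0.0, 0.0]
force: [1.3, 0.5, 0.2]
width: 0.003
gripper_force: 0.0
```

>>> {"fn": "send_rows", "kwargs": {"plan": [{"x":-0.003,"y":0,"z":0,"rx":0,"ry":0,"rz":0,"claw":-1},{"x":0,"y":0,"z":0,"rx":0,"ry":0,"rz":0,"claw":-1}]}}

```text
t: 12.38
ee_pos: [0.5586, -0.443, 0.1172]
ee_rot: [0.228, 0.974, 0.0, -0.0]
force: [-0.1, -0.6, -0.1]
width: 0.009
gripper_force: 0.3
```

```bash
cat > surf.py <<'E'
from h import *
# lid near-side edge strip: depth points in tester frame (hinge origin) near lid
im,d,m,T=cap('side'); H=np.array([.575,-.410,.078]); A=np.array([[.896,-.443,0],[.443,.896,0],[0,0,1]])
v,u=np.mgrid[190:275,290:350]; 
P=np.array([A@(world(m,T,(a,b),d)-H) for a,b in zip(u.ravel(),v.ravel())])
k=(abs(P[:,1])<.056)&(P[:,2]>.015)&(P[:,2]<.105)&(abs(P[:,0])<.06)
Q=P[k]; np.set_printoptions(precision=4,suppress=True)
for z in np.arange(.02,.11,.01):
    q=Q[abs(Q[:,2]-z)<.005]
    if len(q)>3: print(round(z,3),len(q),np.percentile(q[:,0],[10,50,90]))
save('s%d'%int(100*readout.get_state()['t']),cv2.resize(im[150:290,210:370],None,fx=4,fy=4,interpolation=2))
print(readout.get_state()['force'])
E
python3 surf.py; ls pics
```

```text
0.02 41 [0.0073 0.0109 0.0148]
0.03 31 [0.0082 0.0118 0.0146]
0.04 30 [0.0095 0.013  0.0156]
0.05 24 [0.0111 0.0138 0.0175]
0.06 27 [0.0125 0.0163 0.0192]
0.07 57 [0.0003 0.0138 0.0198]
0.08 96 [-0.002   0.0094  0.0207]
0.09 51 [-0.0039  0.0089  0.0239]
0.1 60 [0.0196 0.0224 0.0239]
[ 0.1827  1.3998 -0.3348]
a.png
b.png
c.png
d.png
e.png
f.png
g.png
i.png
j.png
s1242.png
```

>>> {"fn": "send_rows", "kwargs": {"plan": [{"x":-0.002,"y":0,"z":0,"rx":0,"ry":0,"rz":0,"claw":-1},{"x":0,"y":0,"z":0,"rx":0,"ry":0,"rz":0,"claw":-1}]}}

```text
t: 12.68
ee_pos: [0.5602, -0.4437, 0.117]
ee_rot: [0.228, 0.974, 0.0, -0.0]
force: [-0.8, 2.0, -0.4]
width: 0.008
gripper_force: 1.2
```

>>> {"fn": "send_rows", "kwargs": {"plan": [{"x":-0.0015,"y":0,"z":0,"rx":0,"ry":0,"rz":0,"claw":-1},{"x":0,"y":0,"z":0,"rx":0,"ry":0,"rz":0,"claw":-1}]}}

```text
t: 12.92
ee_pos: [0.5614, -0.4443, 0.1169]
ee_rot: [0.228, 0.974, 0.0, -0.001]
force: [-3.5, 2.9, -1.0]
width: 0.006
gripper_force: 2.1
```

>>> {"fn": "send_rows", "kwargs": {"plan": [{"x":0.01,"y":0,"z":0,"rx":0,"ry":0,"rz":0,"claw":-1},{"x":0.04,"y":0,"z":0,"rx":0,"ry":0,"rz":0,"claw":-1},{"x":0.055,"y":0,"z":0,"rx":0,"ry":0,"rz":0,"claw":-1},{"x":0.055,"y":0,"z":-0.02,"rx":0,"ry":0,"rz":0,"claw":-1},{"x":0.04,"y":0,"z":-0.04,"rx":0,"ry":0,"rz":0,"claw":-1},{"x":0,"y":0,"z":-0.02,"rx":0,"ry":0,"rz":0,"claw":-1},{"x":0,"y":0,"z":0,"rx":0,"ry":0,"rz":0,"claw":-1},{"x":0,"y":0,"z":0,"rx":0,"ry":0,"rz":0,"claw":-1}]}}

```text
t: 13.92
ee_pos: [0.3825, -0.3555, 0.1964]
ee_rot: [0.228, 0.974, 0.0, -0.0]
force: [0.0, -0.6, 0.3]
width: 0.004
gripper_force: 0.0
```

```bash
python3 surf.py; cp pics/s1[34]*.png pics/z.png; ls pics
```

```text
0.02 43 [0.0057 0.0106 0.0146]
0.03 32 [0.0076 0.0105 0.0141]
0.04 32 [0.0095 0.0127 0.0155]
0.05 27 [0.011  0.0137 0.0166]
0.06 27 [0.0123 0.0157 0.0183]
0.07 30 [0.0137 0.0177 0.0198]
0.08 36 [0.0152 0.0189 0.0214]
0.09 221 [-0.0084  0.0046  0.0216]
0.1 190 [0.0153 0.0189 0.022 ]
[ 0.427  -1.1171 -0.2971]
a.png
b.png
c.png
d.png
e.png
f.png
g.png
i.png
j.png
s1242.png
s1397.png
z.png
```

View pics/z.png

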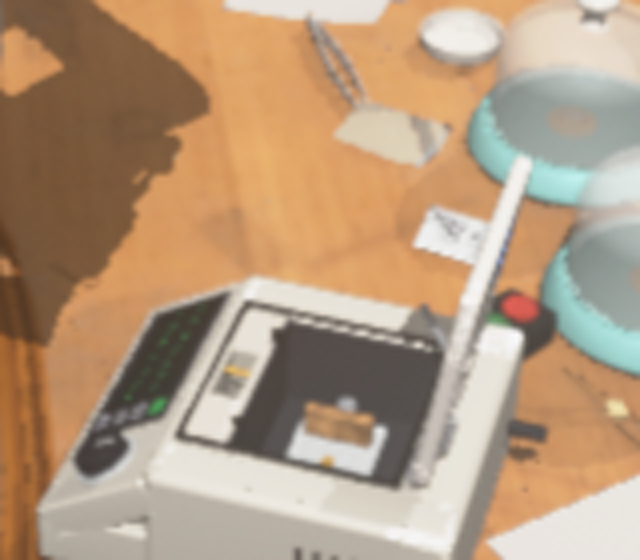

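The last picture shows the lid leaning back past vertical, with its top at about (520, 160). The tester is where it was, and the arm is clear of it.

```bash
python3 -c "
from bench import workorder
print(workorder.job_done())"
```

```text
the job is handed in; nothing more can be done
None
```

The job is handed in at about 14 s: the catch let go at a 6.4 N press, the lid sprang up by itself, and a fingertip then pushed it back to its stop, where it stands open; the tester showed no movement, and the arm came near nothing else, though I did not recheck the watch case, loupe and oil cups at the end.

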